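# Fit a hole saw on its quick-change arbor and keep it pressed home

## Task

Fit the largest hole saw (60 mm, yellow) on the quick-change arbor that is clamped upright in the drill vice: keep it teeth up, lower it over the pilot drill, turn it until the cross-shaped hole in its back drops over the arbor's four lugs, and push it down against the ejector spring until its back sits fully home on the flange. The spring throws it off again until the lock collar is closed, so finish while still gripping the saw and pressing it home: do not let go. Leave the two smaller saws, the tin and the tape measure standing where they are.

Things in the scene. Friction and masses are not known exactly. Their poses are not given: they have to be found in the camera images.
- saw60: The saw to fit: yellow steel cup standing teeth up on the bench, 60 mm outside diameter, 44 mm high, wall 3 mm, about 0.2 kg. Grip it from above across its outside (plain wall up to 37 mm). Origin: centre of the underside of its closed end, the back plate, at the bottom; z points up to the teeth. It starts at any yaw.
- saw60_cross (a point): Centre of the saw's cross-shaped hole, on the inner face of the 6 mm thick back plate, 6 mm above the saw's origin. Its two arms run along the saw's x and y axes, 10 mm wide and 26 mm from tip to tip, so it fits every quarter turn. Two window slots in the wall (about 10 mm wide, 13 to 29 mm up) stand on the +x and -x sides.
- saw48: Bystander: blue hole saw, 48 mm diameter, 44 mm high, teeth up. Origin at the centre of its underside.
- saw40: Bystander: red hole saw, 40 mm diameter, 44 mm high, teeth up. Origin at the centre of its underside. The three saws swap places.
- arbor: Quick-change arbor, fixed upright in the vice with the vice's yaw. Origin: centre of the face of its steel drive flange (40 mm diameter, 118 mm above the bench), where the saw's back plate must end; z up. A black lock collar (34 mm diameter) and a hex shank lie below it; a dark sprung ejector ring (28 to 37 mm diameter) lies round the lugs.
- arbor_lugs (a point): Centre of the top of the four brass lugs, 14 mm above the flange face: a cross along the arbor's x and y axes, 8 mm wide, 24 mm tip to tip; the upper 6 mm tapers to 3.6 by 19 mm as a lead-in. In the saw's hole they have 1 mm of play each side (about 5 degrees either way). With a wrong yaw the saw stops on the lugs, 8 to 14 mm above the face.
- arbor_pilot (a point): Tip of the pilot drill, 7 mm diameter, on the arbor's axis, 52 mm above the flange face. At its foot a round steel centring hub rises from among the lugs: 12.4 mm diameter up to 16 mm above the face, tapering to the drill at 26 mm; it centres the saw's hole (14 mm across the inner corners) before the lugs meet it.
- ejector (a joint): Travel of the sprung ejector ring, in m: 0 = up, its top 6 mm above the flange face; 0.006 = pushed flush with the face, the saw fully home. It takes about 6 N to start it moving and about 12 N to hold it flush; let go, it lifts the saw again.
- vice: Blue drill-press vice, fixed to the bench, 100 mm wide jaws (ears 144 mm wide), 215 mm long, jaws 75 mm high. Origin on the bench straight below the arbor; its screw and handle point along its own -x to 150 mm from the origin, no higher than 77 mm. The arbor has the same yaw as the vice.
- tin: Bystander: small tin of cutting paste, white lid and green label, 64 mm diameter, 55 mm high. Origin at the centre of its underside.
- tape: Bystander: black and orange tape measure, 66 x 62 x 34 mm, lying flat. Origin at the centre of its underside.

How it is judged:
At the end, for the whole second after the job is handed in: For the last second the yellow saw is teeth up on the arbor, lugs meshed (within 0.16 rad), back within 2 mm of the flange face, centred within 3 mm, tilted under 0.08 rad, ejector down over 4 mm, pressing the arbor with over 5 N, and still gripped by the fingers with over 3 N (z of saw60 in the frame of arbor between -0.003 and 0.002 m and horizontal distance between saw60 and arbor below 0.003 m and angle between saw60's own z axis and vertical below 0.08 rad and (angle between the x axis of saw60 and the x axis of arbor, either way round below 0.16 rad or angle between the x axis of saw60 and the y axis of arbor, either way round below 0.16 rad) and value of joint ejector above 0.004 m and contact force between saw60 and arbor above 5 N and contact force between the fingers and saw60 above 3 N); the arm keeps its last pose, push and grip.
It fails at once if a bystander (smaller saw, tin or tape measure) is shifted more than 25 mm or tipped over (distance of any of saw48, saw40, tin, tape from where it was at the start of the episode above 0.025 m or angle between any of saw48, saw40, tin, tape's own z axis and vertical above 0.5 rad).
It also fails if it takes over 40 s, if anything falls off the work surface, if the arm or the gripper's body presses on something with over 40 N, if the wrist force passes 120 N, or if a joint passes its speed limit or range.

## Robot

A 6-joint arm with a two-finger parallel gripper is mounted at the origin on the work surface. World frame = base frame: x ahead of the robot, y to its left, z up, the work surface at z = 0. Lengths are in m, angles in rad, forces in N, time in s.
With the tool pointing down it reaches from about 0.3 to 0.85 m from the base axis. Payload 5.4 kg.
Tool frame: the origin (TCP) lies on the centre line of the jaws, within the pads' length; the fingertips stand 11 mm ahead of it and the grasp point (between the pads) lies 8 mm behind it (robot.tcp_to_tips is the distance from the TCP to the fingertips, in m); z points along the fingers, y is the line along which they close (so a half turn about z gives the same grasp; the last joint's range is limited). The gripper opens to 85 mm and grips with 20 to 120 N. Pads are 22 mm wide; open, the fingers measure 114 mm over their backs; the gripper's body (76 mm by 85 mm) begins 54 mm behind the grasp point. The pads swing forward as they close: fully open they stand 13 mm farther back than shut.
Start: joints at [-1.473, 0.158, 1.597, -0, 1.386, -0.21], TCP at [0.174, -0.548, 0.242] pointing down, gripper open.
Joint ranges: [-2.91, 2.91], [-0.94, 2.29], [0.18, 2.7], [-1.29, 4.43], [0.17, 2.64], [-3, 3]. Speed limits (rad/s): [2.57, 2.57, 3.14, 3.14, 3.14, 3.14].

## Interface

Orientations are given as a unit quaternion [x, y, z, w].
In Python, from rig import robot gives the robot as it stands. Calls block until the motion is done:
- robot.move_ptp(position, orientation): joint-space move of the TCP to a pose.
- robot.servo_line(position, speed=0.15, rotation=None): straight line of the TCP; rotation=None keeps the orientation; speed is the mean speed in m/s.
- robot.set_joints(angles): joint-space move.
- robot.move_gripper(opening): finger opening in m; the grip force is fixed at half the most; returns when the fingers have stopped.
- robot.dwell(seconds).
- robot.inverse_kinematics(position, orientation): joint angles nearest the present ones, or None.
- robot.state(): the state.
- robot.camera(name): name is "scene" or "top" or "wrist"; returns a dict with "pixels" (400x640x3 uint8, blue, green, red), "intrinsics" (3x3 intrinsics, pixels), "rvec" (rotation vector, rad) and "tvec" (3), from world to camera coordinates, as OpenCV has them. Camera axes: x right, y down, z forward; pixel columns grow to the right and rows downward; lengths in m; the calibration is good to about 2 mm. A picture is of the moment at which its call begins. There is no depth.
A pose or a line that the arm cannot do raises robot.PlanningError and nothing moves.
- robot.close_job(): hands the job in; it is judged then, once.
Trained networks look in the newest picture that a camera, given by its name, has taken for a name from the list of things; names that differ only in an ending like _2 or _b are one class to them, and where a whole thing is asked for, a point or a joint stands for the part that bears it (a point fixed in the world has none). Each returns a list of dicts, best first, with "conf" (0 to 1); they miss things now and then, are a little off and sometimes report something else, mostly with a low value. They report only what shows in the picture. A call takes as long as a camera call.
- robot.find_in(camera, query): "rect" ([left, top, right, bottom] in pixels, round what is visible of it).
- robot.trace(camera, query): "mask" (400x640 bool, what is visible of it) and "rect" ([left, top, right, bottom] in pixels, round what is visible of it).
- robot.place_of(camera, query): "point" ([row, column] in pixels: a listed point, or the origin of a listed thing).
The state is a dict: "t": time; "q": joint angles; "qvel": joint speeds; "effort": joint torques, N m; "position": TCP position; "tcp_rot": TCP orientation; "contact_force": force on the tool from outside, world axes, zero at the start; "ft_torque": the same for the moment, N m; "opening": finger opening in m; "grasp_force": force on a finger pad.
Only numpy, scipy, OpenCV 4.12 (cv2) and the standard library are available. Lean on these libraries where they do the work, as an engineer would, in place of code of your own. Each camera call takes 0.05 s, during which the arm holds its last target. There are 200 camera calls.

## Working session

There is one attempt and no reset: what is moved stays moved. The work goes in short steps, each a Python script; the robot and the scene stay as the last script left them, time stands still between calls to the robot, and variables do not carry over. Pictures are saved under pics/ and viewed, at most 10 in all, crops included, and the job is handed in when it is done.

```bash
mkdir -p pics
cat > h.py <<'E'
from rig import robot
import numpy as np, cv2
from scipy.spatial.transform import Rotation as R
def ray(c,p):
    K=np.array(c["intrinsics"]);Rm=cv2.Rodrigues(np.array(c["rvec"],float))[0];t=np.array(c["tvec"],float).ravel()
    d=Rm.T@np.linalg.solve(K,[p[1],p[0],1.]);o=-Rm.T@t
    return o,d/np.linalg.norm(d)
def at(c,p,z):
    o,d=ray(c,p);return o+d*(z-o[2])/d[2]
def proj(c,P):
    return cv2.projectPoints(np.array(P,float).reshape(-1,3),np.array(c["rvec"],float),np.array(c["tvec"],float),np.array(c["intrinsics"]),None)[0].reshape(-1,2)
def down(yaw): return (R.from_euler('z',yaw)*R.from_euler('x',np.pi)).as_quat()
E
python3 - <<'E'
from h import *
H=dict(saw60=0,saw60_cross=.006,saw48=0,saw40=0,arbor=.118,arbor_lugs=.132,arbor_pilot=.170,vice=0,tin=0,tape=0)
for n in("top","scene"):
    c=robot.camera(n);cv2.imwrite(f"pics/{n}0.png",c["pixels"])
    print(n,ray(c,(200,320)))
    for q,z in H.items():
        for r in robot.place_of(n,q)[:2]: print(q,round(r["conf"],2),np.round(r["point"],1),at(c,r["point"],z).round(4))
s=robot.state();print(s["t"],s["tcp_rot"],s["opening"])
E
```

```text
top (array([ 0.37137835, -0.04453915,  1.35066031]), array([ 0.18820101, -0.01734417, -0.98197737]))
saw60 0.69 [255.9 333.8] [ 0.4832 -0.1081  0.    ]
saw60 0.69 [230.3 230.1] [0.542  0.1657 0.    ]
saw60_cross 0.69 [243.1 405.4] [ 0.5215 -0.2939  0.006 ]
saw60_cross 0.34 [243.3 400.4] [ 0.5206 -0.2809  0.006 ]
saw48 0.69 [255.9 333.8] [ 0.4832 -0.1081  0.    ]
saw48 0.69 [230.3 230.1] [0.542  0.1657 0.    ]
saw40 0.69 [255.9 333.8] [ 0.4832 -0.1081  0.    ]
saw40 0.69 [230.3 230.1] [0.542  0.1657 0.    ]
arbor 0.7 [227.2 222.7] [0.5341 0.1656 0.118 ]
arbor_lugs 0.53 [229.1 222.1] [0.5277 0.1643 0.132 ]
arbor_pilot 0.71 [222.3 215.5] [0.5381 0.174  0.17  ]
vice 0.97 [234.2 228.6] [0.5317 0.169  0.    ]
tin 0.58 [188.6 422.1] [ 0.6696 -0.3412  0.    ]
tape 0.68 [140.3 315.4] [ 0.7959 -0.0516  0.    ]
scene (array([1.1999298 , 0.18691512, 0.62037637]), array([-0.71745677, -0.27766547, -0.63887218]))
saw60 0.91 [181.2 243.6] [ 0.5055 -0.3016  0.    ]
saw60 0.89 [228.7 270.5] [ 0.6423 -0.1512  0.    ]
saw60_cross 0.8 [183.2 242.5] [ 0.521  -0.2951  0.006 ]
saw48 0.91 [181.2 243.6] [ 0.5055 -0.3016  0.    ]
saw48 0.89 [228.7 270.5] [ 0.6423 -0.1512  0.    ]
saw40 0.91 [181.2 243.6] [ 0.5055 -0.3016  0.    ]
saw40 0.89 [228.7 270.5] [ 0.6423 -0.1512  0.    ]
arbor 0.98 [194.1 427.7] [0.5353 0.169  0.118 ]
arbor_lugs 0.66 [188.6 431.9] [0.5325 0.1745 0.132 ]
arbor_pilot 0.78 [171.  435.3] [0.5239 0.1728 0.17  ]
vice 0.88 [235.5 417.9] [0.5384 0.1689 0.    ]
tin 0.59 [185.5 243.2] [ 0.5225 -0.293   0.    ]
tin 0.51 [227.8 267.4] [ 0.6423 -0.1592  0.    ]
tape 0.63 [291.8 276.2] [ 0.7969 -0.0598  0.    ]
1.1 [ 9.88184092e-01  1.53271655e-01  6.47703589e-06 -4.08354885e-06] 0.08555073456586831
```

View pics/top0.png

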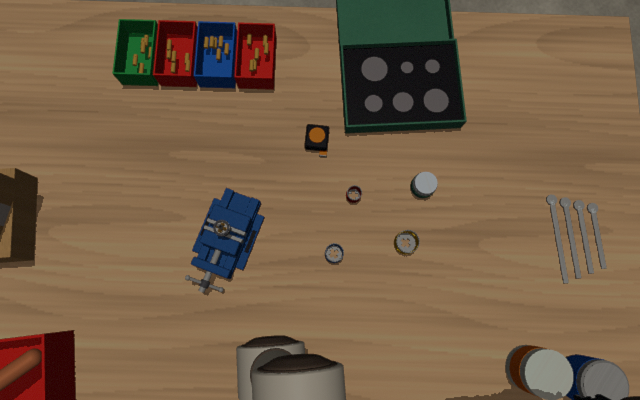

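View pics/scene0.png

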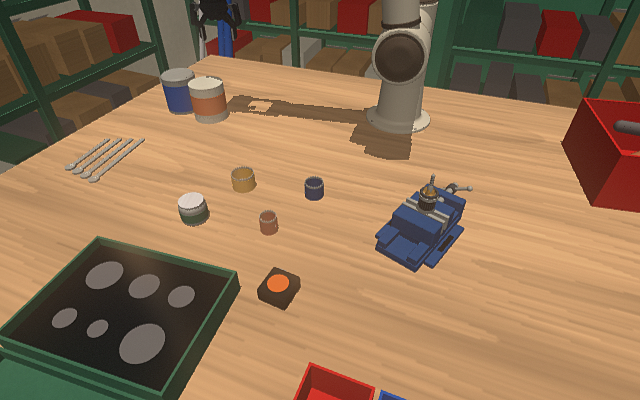

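The yellow saw is at about (243,406) in the top picture, with blue at (254,334), red at (195,354) and the tin at (185,425). The arbor is at about (229,222), with the vice handle towards (283,205). Next I look at saw and arbor from close with the wrist camera.

```bash
cat > look.py <<'E'
from h import *
def look(n,pts):
    c=robot.camera("wrist");cv2.imwrite(f"pics/{n}.png",c["pixels"]);np.savez(f"{n}.npz",**{k:np.array(c[k]) for k in c})
    print(n,"cam",ray(c,(200,320))[0].round(3),ray(c,(200,320))[1].round(3),"tcp",np.round(robot.state()["position"],4))
    for q,z in pts.items():
        for r in robot.place_of("wrist",q)[:2]: print(q,round(r["conf"],2),np.round(r["point"],1),at(c,r["point"],z).round(4))
E
python3 - <<'E'
from look import *
robot.move_ptp([.50,-.294,.25],down(0)); look("wsaw",dict(saw60=0,saw60_cross=.006))
robot.move_ptp([.50,.168,.36],down(0)); look("warb",dict(arbor=.118,arbor_lugs=.132,arbor_pilot=.170,vice=0))
s=robot.state();print(s["t"],s["q"])
E
```

```text
wsaw cam [ 0.581 -0.296  0.381] [-0.3   -0.005 -0.954] tcp [ 0.4995 -0.295   0.2499]
saw60 0.85 [ 29.5 186.5] [ 0.6482 -0.1588  0.    ]
saw60 0.77 [179.3 161.4] [ 0.4878 -0.1076  0.    ]
saw60_cross 0.96 [153.4 317.6] [ 0.5197 -0.2954  0.006 ]
saw60_cross 0.43 [153.3 311.5] [ 0.5198 -0.2884  0.006 ]
warb cam [0.582 0.166 0.491] [-0.301 -0.005 -0.954] tcp [0.5003 0.1671 0.3595]
arbor 0.64 [143.7 312.8] [0.5317 0.1719 0.118 ]
arbor_lugs 0.73 [145.  317.8] [0.5322 0.1662 0.132 ]
arbor_pilot 0.74 [152.2 315.8] [0.5304 0.1682 0.17  ]
vice 0.89 [134.5 315.4] [0.5292 0.1699 0.    ]
4.7583 [ 9.37387190e-02 -1.72948523e-02  1.55301667e+00 -5.11003364e-05
  1.60622974e+00  1.66555850e+00]
```

View pics/wsaw.png

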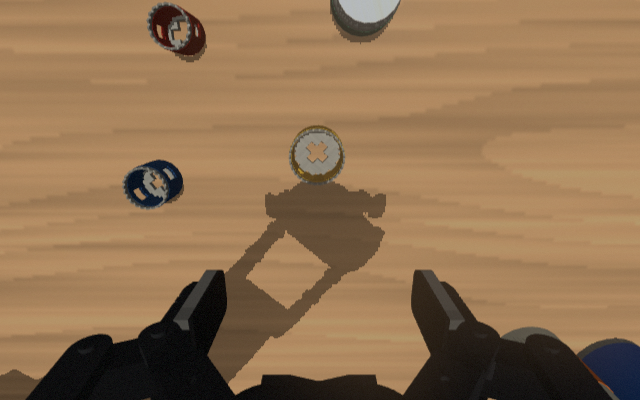

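View pics/warb.png

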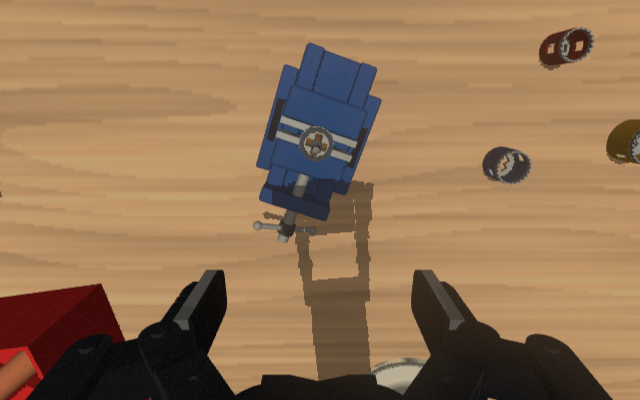

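In the wrist view the yellow saw is at (153,317) with its cross turned roughly 45° in the picture. The arbor is at (145,317), and the vice axis runs from about (60,340) to (225,288). Rectifying both for their yaws.

```bash
cat > rect.py <<'E'
from h import *
def rect(c,x0,y0,z,half,n=400):
    # up = +x world, left = +y
    w=[[x0+half,y0+half,z],[x0+half,y0-half,z],[x0-half,y0-half,z],[x0-half,y0+half,z]]
    M=cv2.getPerspectiveTransform(proj(c,w).astype(np.float32),np.float32([[0,0],[n,0],[n,n],[0,n]]))
    return cv2.warpPerspective(c["pixels"],M,(n,n),flags=cv2.INTER_CUBIC)
E
python3 - <<'E'
from rect import *
a=np.load("wsaw.npz");b=np.load("warb.npz")
A=rect(a,.5197,-.2954,.006,.035); B=rect(b,.532,.168,.125,.03); C=rect(b,.532,.168,.075,.11)
# cross template fit: wood (saturated) inside cross vs plate inside r<20mm
def fit(img,half,w,L,rmax,sgn=1):
    hsv=cv2.cvtColor(img,cv2.COLOR_BGR2HSV)[...,1].astype(float)
    n=img.shape[0];px=2*half/n;v,u=np.mgrid[:n,:n];X=half-(v+.5)*px;Y=half-(u+.5)*px
    best=[]
    for dx in np.arange(-.005,.0051,.001):
      for dy in np.arange(-.005,.0051,.001):
        for th in np.radians(np.arange(0,90,1.5)):
          x=np.cos(th)*(X-dx)+np.sin(th)*(Y-dy);y=-np.sin(th)*(X-dx)+np.cos(th)*(Y-dy)
          ax,ay=abs(x),abs(y)
          m=((ax<w/2)&(ay<L/2))|((ay<w/2)&(ax<L/2)); r=(x*x+y*y<rmax**2)
          best.append((hsv[m].mean()-hsv[r&~m].mean(),np.degrees(th),dx,dy))
    best.sort(reverse=True);return np.round(best[:4],4)
sm=lambda i:cv2.resize(i,(100,100),interpolation=cv2.INTER_AREA)
print(fit(sm(A),.035,.010,.026,.019));print(fit(sm(B),.03,.008,.023,.014))
cv2.imwrite("pics/rect.png",np.vstack([np.hstack([A[::1],B])[:,:800]]));cv2.imwrite("pics/rectC.png",C)
# vice strips / mask orientation
robot.camera("wrist");m=robot.trace("wrist","vice")[0]["mask"].astype(np.uint8)*255
E
```

```text
[[7.33932e+01 4.65000e+01 2.00000e-03 1.00000e-03]
 [7.33543e+01 4.80000e+01 2.00000e-03 1.00000e-03]
 [7.30568e+01 4.50000e+01 2.00000e-03 1.00000e-03]
 [7.28874e+01 4.95000e+01 2.00000e-03 1.00000e-03]]
[[45.2076 70.5     0.      0.    ]
 [44.8735 72.      0.      0.    ]
 [44.4363 69.      0.      0.    ]
 [44.191  73.5     0.      0.    ]]
```

View pics/rect.png

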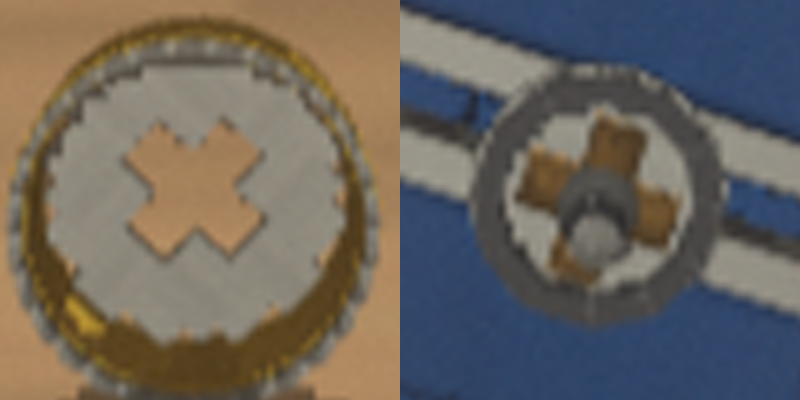

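View pics/rectC.png

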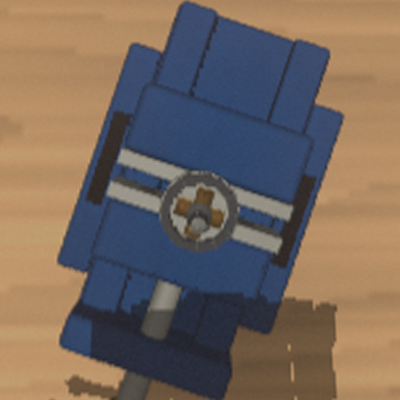

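Measured from these:
- **Saw:** centre about (0.5218, -0.2944), cross at 47° (mod 90), window towards the lower left, i.e. about 135°. I grip along 47°, clear of the windows.
- **Arbor:** centre about (0.5328, 0.1683), yaw about 71.5° (mod 90), and the vice strips agree.

The saw therefore turns about +24.6°.

Run:
```python
from look import *
from rect import rect
g=np.radians(-43); q=down(g); s=[.5218,-.2944]
robot.move_ptp(s+[.12],q); robot.servo_line(s+[.017],speed=.1)
st=robot.state();print(st["position"],st["contact_force"])
robot.move_gripper(.05);st=robot.state();print("grip",st["opening"],st["grasp_force"],st["contact_force"],st["position"])
robot.servo_line(s+[.26],speed=.15)
robot.move_ptp([.5328,.1683,.26],down(np.radians(-18.4)))
look("held",dict(saw60_cross=.255-.017+.006+.005,arbor_pilot=.17))
c=robot.camera("scene")["pixels"];w=robot.camera("wrist")["pixels"]
cv2.imwrite("pics/held2.png",np.hstack([cv2.resize(c[100:260,330:530],(400,320)),cv2.resize(w[150:400,160:480],(400,320))]))
st=robot.state();print(st["t"],st["opening"],st["grasp_force"],st["contact_force"],st["q"])
```

```text
[ 0.52241835 -0.29491597  0.01789022] [ 0.19023866  0.05171926 -0.4108469 ]
grip 0.05840284520179917 65.43104796110129 [-0.29235002  0.45063471  5.13248389] [ 0.5226717  -0.29503573  0.01830081]
held cam [0.611 0.14  0.391] [-0.286  0.089 -0.954] tcp [0.5332 0.1672 0.26  ]
saw60_cross 0.67 [274.2 317.5] [0.532  0.1667 0.249 ]
saw60_cross 0.29 [196.8 312.8] [0.5707 0.156  0.249 ]
arbor_pilot 0.61 [222.5 313.4] [0.5297 0.1708 0.17  ]
12.0083 0.058139014492499794 64.58436852035447 [-0.01154485 -0.36507372 -2.07832159] [ 8.85060158e-02  1.04634865e-01  1.62107163e+00 -5.87894412e-05
  1.41588540e+00  1.98162079e+00]
```

View pics/held2.png

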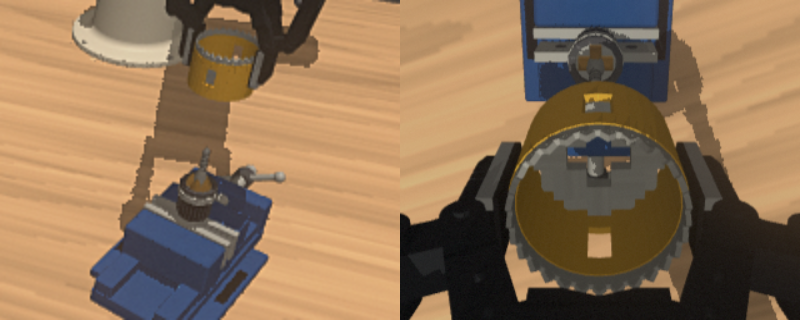

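The saw is held upright with its cross and windows square to the vice strips, over the arbor. The arbor centre in the crop, (597,60), lines up with the saw centre at column 599. Now lowering under force watch.

```bash
cat > low.py <<'E'
from h import *
def low(x,y,zs,flat=8,fz=30,speed=.03):
    for z in zs:
        robot.servo_line([x,y,float(z)],speed=speed);s=robot.state();f=np.array(s["contact_force"]);p=np.array(s["position"])
        print(round(float(z),4),p.round(4),f.round(1),np.round(s["ft_torque"],2),round(s["t"],2))
        if np.hypot(*f[:2])>flat or f[2]+2>fz: print("STOP");break
E
python3 - <<'E'
from low import *
low(.5328,.1687,[.21,.19,.183,.177,.171,.165,.160,.156,.153,.150],speed=.04)
E
```

```text
0.21 [0.533  0.1687 0.2104] [ 0.   0.2 -2.1] [0.04 0.01 0.03] 13.41
0.19 [0.5328 0.1687 0.1899] [ 0.1  0.2 -1.6] [-0.03 -0.04 -0.04] 14.06
0.183 [0.5325 0.1687 0.1826] [ 0.3  0.1 -2.1] [ 0.01  0.01 -0.02] 14.38
0.177 [0.5325 0.1687 0.1765] [-1.3  0.4 -3. ] [-0.02  0.02  0.  ] 14.68
0.171 [0.5325 0.1687 0.1705] [ 0.7  0.2 -2.5] [ 0.   -0.01  0.03] 14.98
0.165 [0.5325 0.1687 0.1645] [ 0.5 -0.  -2. ] [ 0.02 -0.05  0.01] 15.28
0.16 [0.5325 0.1687 0.1596] [ 0.1  0.3 -2. ] [-0.01 -0.12 -0.  ] 15.56
0.156 [0.5325 0.1687 0.1556] [-0.5 -0.3 -2.5] [ 0.01  0.05 -0.01] 15.81
0.153 [0.5327 0.1687 0.1528] [ 0.9 -0.  -2.5] [ 0.03 -0.03 -0.04] 16.06
0.15 [0.5329 0.1687 0.1499] [ 0.5 -0.  -2.7] [-0.01 -0.09  0.  ] 16.31
```

Run:
```python
from low import *
low(.5328,.1687,[.147,.144,.142,.140,.138,.1365,.1355],speed=.02,flat=12,fz=28)
```

```text
0.147 [0.5329 0.1687 0.1469] [ 1.  -0.9 -3.4] [ 0.05 -0.22 -0.01] 16.61
0.144 [0.5329 0.1688 0.1438] [ 2.6  0.2 -4.2] [ 0.24 -0.33 -0.02] 16.91
0.142 [0.5331 0.1689 0.1423] [ 1.3  1.4 -0.5] [ 0.25 -0.2  -0.02] 17.16
0.14 [0.5331 0.1689 0.1407] [-1.   1.6  4.8] [ 0.25  0.12 -0.01] 17.41
0.138 [0.5331 0.1689 0.1388] [-1.6  1.1  6. ] [0.25 0.22 0.  ] 17.66
0.1365 [0.5331 0.1689 0.1376] [-3.4  1.4  6.6] [ 0.15  0.41 -0.04] 17.91
0.1355 [0.5331 0.1689 0.1368] [-3.4  0.1  8.6] [0.17 0.48 0.03] 18.16
```

The lugs have meshed and the saw is on the spring. Pressing home.

Run:
```python
from low import *
low(.5330,.1687,np.arange(.1345,.1235,-.001),speed=.02,flat=15,fz=27)
robot.dwell(.3);s=robot.state();print(s["position"],s["contact_force"],s["grasp_force"],s["opening"])
c=robot.camera("scene")["pixels"];w=robot.camera("wrist")["pixels"]
cv2.imwrite("pics/home.png",np.hstack([cv2.resize(c[120:280,330:530],(400,320),interpolation=3),cv2.resize(w[150:400,160:480],(400,320))]))
```

```text
0.1345 [0.5331 0.1689 0.1363] [-5.2  1.  12.5] [ 0.14  0.83 -0.08] 18.41
0.1335 [0.5332 0.1689 0.1362] [-8.5 -0.1 17.8] [ 0.05  1.4  -0.01] 18.66
0.1325 [0.5332 0.1689 0.1362] [-11.6   0.2  24.2] [-0.02  1.88 -0.06] 18.91
0.1315 [0.5332 0.1689 0.1362] [-16.1  -1.1  29.3] [-0.08  2.41 -0.1 ] 19.16
STOP
[0.53322891 0.16887728 0.13617324] [-14.13836859  -0.66317464  29.52249226] 68.31609600794764 0.05858122560226108
```

View pics/home.png

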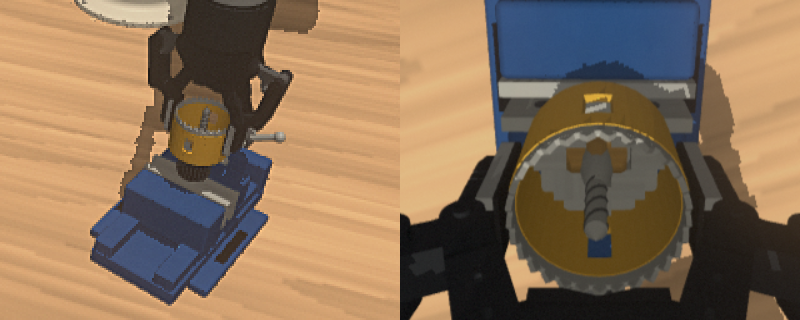

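The saw stops hard at TCP z 0.1362, which is the height expected for home. Lugs and pilot show through the cross, and the saw looks level. I relieve the small side load, check the push, and hand in.

Run:
```python
from low import *
low(.5322,.1687,[.1320],speed=.01,flat=99,fz=99)
robot.dwell(.5);s=robot.state();f=s["contact_force"];print(s["position"],f,s["grasp_force"],s["t"])
if f[2]>18 and s["position"][2]<.1366 and np.hypot(f[0],f[1])<16: print(robot.close_job())
```

```text
0.132 [0.5332 0.1689 0.1362] [-10.   -0.1  25.5] [-0.12  1.69 -0.02] 19.81
[0.53319363 0.16887029 0.13619745] [-10.42015995   0.49019397  24.80695391] 67.5324817553701 20.3083
the job is handed in; nothing more can be done
None
```

The job is handed in at about 20 s: the 60 mm saw is meshed on the arbor and pressed home with about 25 N, still gripped with about 67 N. The bystanders weren't touched by any planned motion, but I didn't re-measure their positions, and the hand-in returned no verdict.

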